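Shingle the rinsed lab tiles in the draining tray

TASK

The large white tile already lies flat at the head of the draining tray; leave it there. Lay the medium rectangular tile and then the small rectangular tile after it in one straight overlapping row along the tray, lengthwise, like roof shingles: about a third of each tile's length rests on top of the tile before it and its other end rests on the tray floor. Set each tile down, do not drop it.

Things in the scene. Friction and masses are not known exactly. Their poses are not given: they have to be found in the camera images.
- tray: Dark grey metal draining tray, fixed on the bench, outside 276 mm (its x) by 156 mm (its y), 12 mm high; walls 3 mm thick, flat inner floor 3 mm above the bench, so the rim stands 9 mm above the floor. Origin: centre of its underside, on the bench. Its x axis runs along the row of tiles, from the head end (-x, where the large tile lies) to the empty foot end (+x); z is up. It is turned up to 30 degrees from the robot's x axis, head end nearer the robot.
- tile_large: Large white ceramic tile, plain rectangle 110 mm (its x) by 60 mm (its y), 8 mm thick, lying loose and flat on the tray floor near the head end, lengthwise, its x axis along the tray's x axis. Origin: centre of its underside. The row continues from its +x edge. It stays where it is.
- tile_medium: Medium white ceramic tile, plain rectangle 90 mm (its x) by 50 mm (its y), 8 mm thick, 60 to 120 g, lying loose and flat on the bench to the right of the tray, among other white tiles (one square of 75 mm, one round of 76 mm, which are not used). Origin: centre of its underside; z up. Either end may go first.
- tile_small: Small white ceramic tile, plain rectangle 70 mm (its x) by 40 mm (its y), 8 mm thick, 38 to 76 g, lying loose and flat on the bench among the same tiles. Origin: centre of its underside; z up. Either end may go first.
Not all that is in view belongs to the job. What is shaped like the tile_small but green or red is not meant. Leave any purple or red look-alike of the tile_medium alone.

How it is judged:
On the way, in this order (a step that is already met when the one before it is completed fails the run):
1. the medium tile is laid overlapping the large one and let go (horizontal distance between tile_medium and tile_large between 0.056 and 0.085 m and x of tile_medium in the frame of tile_large above 0.05 m and y of tile_medium in the frame of tile_large between -0.015 and 0.015 m and angle between the y axis of tile_medium and the y axis of tray, either way round below 0.21 rad and angle between tile_medium's own z axis and vertical between 0.05 and 0.32 rad and contact force between tile_medium and tile_large above 0.04 N and contact force between tile_medium and tray above 0.04 N and contact force between tile_medium and the fingers below 0.05 N and linear speed of tile_medium below 0.02 m/s), for 0.2 s.
2. the small tile is laid overlapping the medium one and let go (horizontal distance between tile_small and tile_medium between 0.045 and 0.07 m and x of tile_small in the frame of tile_large above 0.09 m and y of tile_small in the frame of tile_large between -0.015 and 0.015 m and angle between the y axis of tile_small and the y axis of tray, either way round below 0.21 rad and angle between tile_small's own z axis and vertical between 0.05 and 0.32 rad and contact force between tile_small and tile_medium above 0.04 N and contact force between tile_small and tray above 0.04 N and contact force between tile_small and the fingers below 0.05 N and linear speed of tile_small below 0.02 m/s), for 0.2 s.
At the end, for the whole second after the job is handed in: Medium tile leans on the large one (overlap 15-44 mm) and the tray floor, small tile on the medium one (10-35 mm) and the floor; both free, at rest, within 15 mm of the large tile's centre line and 12 degrees of the tray's direction; large tile flat, within 15 mm of its start (all of step 1 and all of step 2 and distance of tile_large from where it was at the start of the episode below 0.015 m and angle between tile_large's own z axis and vertical below 0.05 rad); the robot touches nothing.
It fails at once if the medium tile is dropped (moves faster than 0.8 m/s out of the fingers' grip) (linear speed of tile_medium above 0.8 m/s and contact force between tile_medium and the fingers below 0.02 N).
It fails at once if the small tile is dropped (moves faster than 0.8 m/s out of the fingers' grip) (linear speed of tile_small above 0.8 m/s and contact force between tile_small and the fingers below 0.02 N).
It also fails if it takes over 54 s, if anything falls off the work surface, if the arm or the gripper's body presses on something with over 40 N, if the wrist force passes 120 N, or if a joint passes its speed limit or range.

ROBOT

A 6-joint arm with a two-finger parallel gripper is mounted at the origin on the work surface. World frame = base frame: x ahead of the robot, y to its left, z up, the work surface at z = 0. Lengths are in m, angles in rad, forces in N, time in s.
With the tool pointing down it reaches from about 0.375 to 0.9 m from the base axis. Payload 3.1 kg.
Tool frame: the origin (TCP) lies at the very end of the fingers, on their centre line; the grasp point (between the pads) lies 19 mm behind it; z points along the fingers, y is the direction in which the jaws open and shut (so a half turn about z gives the same grasp; the last joint's range is limited). The gripper opens to 85 mm and grips with 20 to 120 N. Pads are 22 mm wide; open, the fingers measure 114 mm over their backs; the gripper's body (76 mm by 85 mm) begins 54 mm behind the grasp point. The pads swing forward as they close: fully open they stand 13 mm farther back than shut.
Start: joints at [-1.296, 0.527, 1.433, -0, 1.181, -0.178], TCP at [0.274, -0.562, 0.231] pointing down, gripper open.
Joint ranges: [-3.08, 3.08], [-0.75, 2.2], [0.22, 2.44], [-1.43, 4.57], [0, 2.65], [-2.85, 2.85]. Speed limits (rad/s): [2.79, 2.79, 3.14, 3.14, 3.14, 3.14].

INTERFACE

Orientations are given as a 3x3 rotation matrix whose columns are the frame's x, y, z axes.
In Python, from station import arm gives the robot as it stands. The module is installed in compiled form; this text tells all that it offers.
- The arm moves only by the tool send_rows, never from a script. Its argument "motion" is a list of rows, each a list of 3 entries, a list of its own where there are three numbers: the shift along the tool's x, y, z in m, then the turn about the tool's z in rad, then the closure, from -1 (fully open) to 1 (shut). In form: [[[x, y, z], spin, claw], ...]. A call has 1 to 12 rows; each row is the pose to reach, as a shift and turn from the pose commanded when the call began, along the tool's axes at that moment; what a row does not reach only later rows make up. A row lasts 1/8 s, in which the tool goes at most 62.5 mm and 10.7 degrees, less where a joint would pass 70% of its speed; a pose out of reach is approached as far as the arm can. A call with a gripper value outside its range is refused whole. The fingers move at their own pace and stop on an object; the grip force is fixed at half the most. Time passes only in rows, so rows that repeat a pose let the fingers close. It gives the time, the measured TCP pose, the force and the opening at its end, in the units of the state.
- arm.read_state(): the state, without advancing time (a new reading comes with each control period).
- arm.snapshot(name): name is "scene" or "side" or "wrist"; returns a dict with "image" (384x512x3 uint8, red, green, blue), "K" (3x3 intrinsics, pixels), "rvec" (rotation vector, rad) and "tvec" (3), from world to camera coordinates, as OpenCV has them; the wrist camera has in their place "tool_from_camera" (4x4, takes a point from camera to tool coordinates, whose origin is the TCP and whose axes are the flange's). Camera axes: x right, y down, z forward; pixel columns grow to the right and rows downward; lengths in m; the calibration is good to about 2 mm. A picture is of the moment at which its call begins: read the wrist's pose just before it. There is no depth.
- arm.finish_job(): hands the job in, once; it reports no verdict.
Trained networks look in the newest picture that a camera, given by its name, has taken for a name from the list of things; names that differ only in an ending like _2 or _b are one class to them, and where a whole thing is asked for, a point or a joint stands for the part that bears it (a point fixed in the world has none). Each returns a list of dicts, best first, with "p" (0 to 1); they miss things now and then, are a little off and sometimes report something else, mostly with a low value. They report only what shows in the picture. A call takes as long as a camera call. They do not tell look-alikes from the thing itself.
- arm.outline_of(thing, camera): "pixels" (384x512 bool, what is visible of it) and "box" ([left, top, width, height] in pixels, round what is visible of it).
- arm.mark_of(thing, camera): "position" ([column, row] in pixels: a listed point, or the origin of a listed thing).
The state is a dict: "time": time; "joint_pos": joint angles; "qvel": joint speeds; "joint_efforts": joint torques, N m; "position": TCP position; "eef_rot": TCP orientation; "ft_force": force on the tool from outside, world axes, zero at the start; "wrist_torque": the same for the moment, N m; "gripper_width": opening from 0.0 (shut) to 1.0 (fully open).
Only numpy, scipy, OpenCV 4.12 (cv2) and the standard library are available. Lean on these libraries where they do the work, as an engineer would, in place of code of your own. Each camera call takes 0.05 s, during which the arm holds its last target.

## Working session

There is one attempt and no reset: what is moved stays moved. The work goes in short steps, Python scripts to look and compute and a tool call to move; the robot and the scene stay as the last step left them, time stands still between calls to the robot, and variables do not carry over. Pictures are saved under pics/ and viewed, and the job is handed in when it is done.

Besides the shell and the picture viewer there is one more tool, called after "Request:" as name([rows], argument=value, ...), one row to a line, values as JSON. send_rows: Moves the arm, as the interface text tells. Its arguments: {"type":"object","properties":{"motion":{"type":"array"}},"required":["motion"]}

```bash
mkdir -p pics; cat > h.py <<'E'
import numpy as np, cv2
from station import arm
def cam(s):
    R=cv2.Rodrigues(np.array(s["rvec"],float))[0]; return np.array(s["K"],float),R,np.array(s["tvec"],float).reshape(3)
def px2w(uv,s,z):
    K,R,t=cam(s); C=-R.T@t
    d=(R.T@np.linalg.inv(K)@np.c_[np.atleast_2d(uv),np.ones(len(np.atleast_2d(uv)))].T).T
    return C+d*((z-C[2])/d[:,2])[:,None]
def save(n,im): cv2.imwrite("pics/"+n,cv2.cvtColor(np.ascontiguousarray(im),cv2.COLOR_RGB2BGR))
E
python3 - <<'E'
from h import *
st=arm.read_state(); print({k:np.round(v,3).tolist() for k,v in st.items()})
for c in ["scene","side"]:
    s=arm.snapshot(c); save(c+"0.png",s["image"]); K,R,t=cam(s); print(c,-R.T@t,K[0,0])
    for th in ["tray","tile_large","tile_medium","tile_small"]:
        for o in arm.outline_of(th,c): print(th,round(o["p"],2),o["box"])
E
```

```text
{'time': 0.0, 'joint_pos': [-1.295, 0.528, 1.434, 0.0, 1.181, -0.179], 'qvel': [0.001, -0.001, 0.0, 0.0, -0.0, 0.0], 'joint_efforts': [-0.003, -44.236, -17.803, -0.0, 0.008, 0.0], 'position': [0.274, -0.561, 0.23], 'eef_rot': [[0.899, 0.438, -0.001], [0.438, -0.899, 0.002], [0.0, -0.002, -1.0]], 'ft_force': [0.486, 0.031, -0.544], 'wrist_torque': [-0.001, 0.005, -0.026], 'gripper_width': 0.999}
scene [ 0.89142911 -0.58697124  0.97686358] 431.5490995855011
tray 0.66 [271.5, 120.1, 104.5, 61.2]
tile_large 0.76 [285.5, 134.0, 37.7, 22.9]
tile_medium 0.85 [85.7, 223.1, 42.0, 30.0]
tile_medium 0.73 [150.5, 209.0, 34.2, 22.6]
tile_medium 0.61 [185.3, 239.4, 32.4, 34.8]
tile_small 0.93 [278.7, 296.3, 19.0, 27.7]
tile_small 0.76 [192.0, 317.0, 34.8, 21.5]
side [ 0.14836491 -1.10040606  0.77018822] 463.2388053356178
tray 0.76 [192.7, 121.7, 100.5, 33.3]
tile_medium 0.97 [262.4, 232.8, 31.7, 13.4]
tile_medium 0.76 [199.9, 230.5, 30.6, 24.8]
tile_medium 0.64 [177.0, 274.1, 27.9, 28.4]
tile_small 0.89 [335.3, 246.8, 28.8, 26.0]
tile_small 0.88 [315.4, 219.2, 26.9, 14.8]
```

View pics/scene0.png

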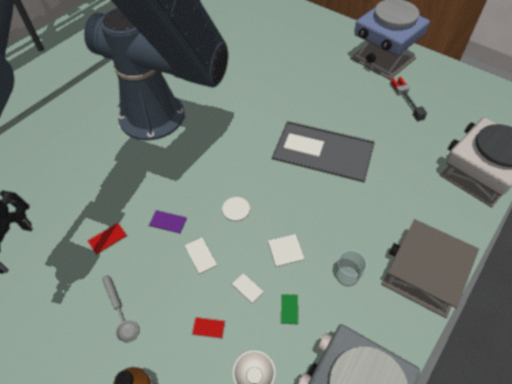

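View pics/side0.png

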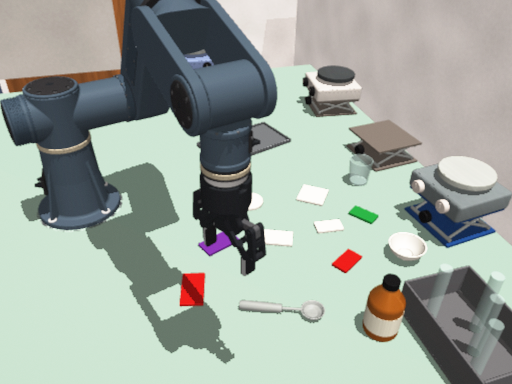

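```bash
cat >> h.py <<'E'
def rect(mask,s,z):
    cs,_=cv2.findContours(mask.astype(np.uint8),cv2.RETR_EXTERNAL,cv2.CHAIN_APPROX_NONE)
    out=[]
    for c in cs:
        if cv2.contourArea(c)<60: continue
        p=px2w(c.reshape(-1,2).astype(float),s,z)[:,:2]
        (x,y),(w,h),a=cv2.minAreaRect((p*1000).astype(np.float32))
        if w<h: w,h=h,w; a+=90
        a=(a+90)%180-90
        out.append((np.round([x,y],1).tolist(),round(w,1),round(h,1),round(a,1),np.round(c.reshape(-1,2).mean(0)).tolist()))
    return out
E
python3 - <<'E'
from h import *
for c,box in [("scene",(140,120,350,320)),("side",(190,120,380,270))]:
    s=arm.snapshot(c); im=s["image"].astype(int)
    hsv=cv2.cvtColor(s["image"],cv2.COLOR_RGB2HSV)
    m=(hsv[...,2]>170)&(hsv[...,1]<45)
    k=np.zeros_like(m); k[box[1]:box[3],box[0]:box[2]]=1; m&=k
    print(c)
    for r in rect(m,s,0.008): print(r)
    for r in arm.outline_of("tray",c): print("tray",r["p"],rect(r["pixels"],s,0.012))
    if c=="scene": 
        print("large z11",[r for r in rect(m,s,0.011) if r[4][1]<170])
        dark=(hsv[...,2]<110); kk=np.zeros_like(m); kk[115:190,265:385]=1
        mm=((dark|m)&kk); mm[:, :]=mm
        print("traydark",rect(mm,s,0.012))
        cr=s["image"][180:340,150:350]; save("crop.png",cv2.resize(cr,None,fx=4,fy=3.6*1.0,interpolation=cv2.INTER_CUBIC)[:600])
E
```

```text
scene
([535.0, -394.1], 79.4, 48.8, 49.1, [190.0, 308.0])
([572.2, -286.1], 213.6, 183.1, -43.0, [237.0, 288.0])
([455.4, -276.6], 95.4, 57.7, -21.4, [201.0, 255.0])
([618.3, -134.9], 79.7, 78.2, 52.6, [286.0, 249.0])
([437.1, -113.9], 78.3, 77.7, -21.8, [235.0, 207.0])
([454.7, 185.9], 108.4, 60.0, 18.9, [304.0, 144.0])
tray 0.63 [([515.1, 200.4], 278.6, 168.8, 18.8, [324.0, 151.0])]
large z11 [([456.1, 183.5], 108.0, 59.8, 18.9, [304.0, 144.0])]
traydark [([515.9, 199.1], 272.6, 162.2, 18.8, [324.0, 151.0])]
side
([352.5, -32.6], 649.8, 117.5, 79.6, [201.0, 214.0])
([698.9, -66.7], 777.7, 467.2, 71.9, [318.0, 190.0])
tray 0.9 [([613.6, 208.2], 218.2, 128.2, 73.4, [267.0, 138.0])]
```

View pics/crop.png

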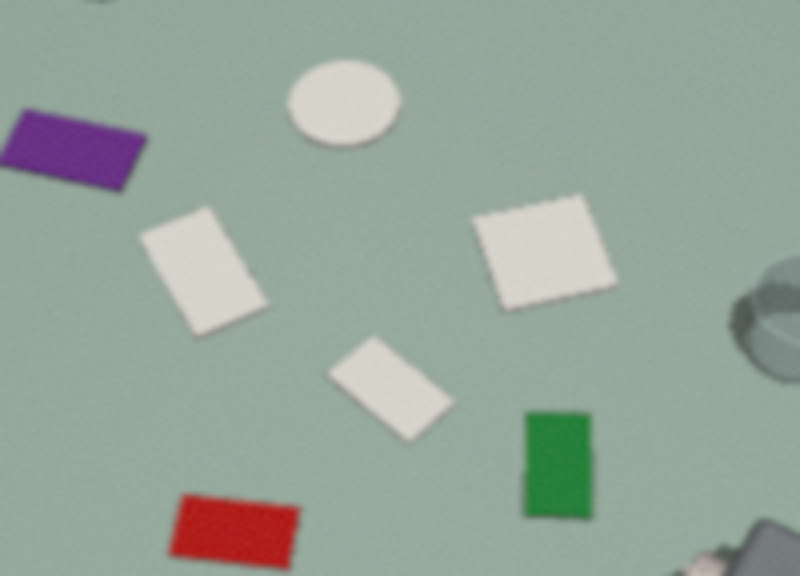

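Scene candidates: white rectangles at (201,255), about 95×55 mm = medium, and (248,288) = small. The purple at (168,222), reds at (108,239) and (209,328), and green at (289,309) are look-alikes to leave alone. White (286,250) is the square, (236,209) the round and (304,145) the large tile. The crop confirms this. I'll move above the medium tile and look with the wrist camera.

Request:
send_rows([
  [[0.287,-0.176,0],0.83,-1],
  [[0.287,-0.176,0],0.83,-1],
  [[0.287,-0.176,0],0.83,-1],
  [[0.287,-0.176,0],0.83,-1],
  [[0.287,-0.176,0],0.83,-1],
  [[0.287,-0.176,0],0.83,-1],
  [[0.287,-0.176,0],0.83,-1],
  [[0.287,-0.176,0],0.83,-1],
  [[0.287,-0.176,0],0.83,-1],
])

```text
time: 1.82
position: [0.4543, -0.279, 0.2314]
eef_rot: [[0.929, -0.369, 0.0], [-0.369, -0.929, -0.0], [0.0, 0.0, -1.0]]
ft_force: [-1.3, -0.4, 0.1]
gripper_width: 0.998
```

```bash
cat >> h.py <<'E'
def wrist(name=None):
    st=arm.read_state(); s=arm.snapshot("wrist")
    T=np.array(s["tool_from_camera"],float); Rw=np.array(st["eef_rot"]); p=np.array(st["position"])
    Rc=Rw@T[:3,:3]; C=Rw@T[:3,3]+p
    s["rvec"]=cv2.Rodrigues(Rc.T)[0]; s["tvec"]=-Rc.T@C
    if name: save(name,s["image"])
    return st,s
def white(s):
    hsv=cv2.cvtColor(s["image"],cv2.COLOR_RGB2HSV)
    return (hsv[...,2]>170)&(hsv[...,1]<45)
E
python3 - <<'E'
from h import *
st,s=wrist("w1.png"); print(st["position"],np.round(st["eef_rot"],3).tolist(),st["time"])
for r in rect(white(s),s,0.008): print(r)
E
```

```text
[ 0.45433804 -0.27902583  0.23135052] [[0.929, -0.369, 0.0], [-0.369, -0.929, -0.0], [0.0, 0.0, -1.0]] 1.825
```

View pics/w1.png

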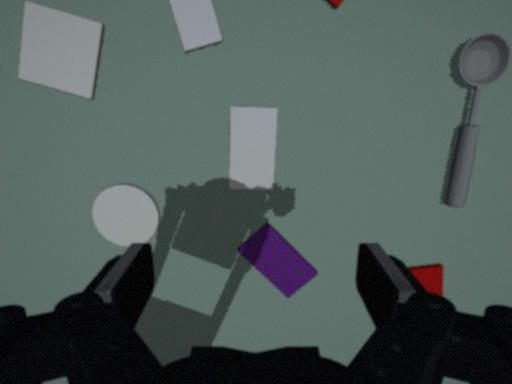

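```bash
python3 - <<'E'
from h import *
st,s=wrist()
hsv=cv2.cvtColor(s["image"],cv2.COLOR_RGB2HSV); print(hsv[148,253],hsv[90,253],hsv[184,253],hsv[200,253],hsv[60,60])
for thr in (120,140,150):
    m=(hsv[...,2]>thr)&(hsv[...,1]<40)
    for r in rect(m,s,0.008): 
        print(thr,r)
sv=arm.outline_of("tile_medium","wrist")
for o in sv: print(o["p"],rect(o["pixels"],s,0.008))
E
```

```text
[105  16 161] [ 78  39 118] [ 90   8 154] [85 42 66] [ 85  11 145]
120 ([443.7, -115.2], 76.0, 73.7, 83.2, [124.0, 215.0])
120 ([462.0, -279.8], 88.3, 51.9, -24.7, [253.0, 144.0])
120 ([624.1, -136.7], 74.6, 74.3, 52.5, [58.0, 49.0])
120 ([598.9, -275.5], 46.6, 39.9, -7.3, [195.0, 22.0])
140 ([443.7, -115.7], 73.5, 71.6, 82.4, [125.0, 215.0])
140 ([461.7, -280.1], 86.3, 48.2, -24.1, [253.0, 144.0])
140 ([623.9, -136.8], 72.2, 72.1, 52.5, [57.0, 47.0])
140 ([599.2, -275.6], 46.0, 37.7, -6.5, [195.0, 21.0])
150 ([443.7, -115.8], 71.3, 69.4, 81.7, [124.0, 215.0])
150 ([461.9, -279.9], 84.6, 47.1, -23.8, [253.0, 144.0])
150 ([599.1, -275.8], 44.5, 36.8, -7.4, [195.0, 21.0])
0.95 [([234.4, -414.7], 43.3, 40.3, -14.5, [429.0, 276.0])]
0.67 [([460.9, -279.0], 90.0, 50.3, -24.2, [252.0, 147.0])]
0.58 [([324.8, -257.3], 91.9, 51.0, 21.5, [278.0, 260.0])]
```

Request:
send_rows([
  [[0.0115,-0.002,0.05],0.044,-1],
  [[0.0115,-0.002,0.11],0.044,-1],
  [[0.0115,-0.002,0.12],0.044,-1],
  [[0.0115,-0.002,0.12],0.044,-1],
])

```text
time: 2.48
position: [0.4662, -0.2806, 0.1115]
eef_rot: [[0.913, -0.408, -0.0], [-0.408, -0.913, 0.0], [-0.0, -0.0, -1.0]]
ft_force: [-0.2, -0.9, 1.2]
gripper_width: 0.998
```

```bash
python3 - <<'E'
from h import *
st,s=wrist("w2.png"); print(st["position"],np.round(st["eef_rot"],3).tolist())
for o in arm.outline_of("tile_medium","wrist"): print(o["p"],rect(o["pixels"],s,0.008))
hsv=cv2.cvtColor(s["image"],cv2.COLOR_RGB2HSV)
print(rect((hsv[...,2]>125)&(hsv[...,1]<40),s,0.008))
E
```

```text
[ 0.46624401 -0.28057537  0.11154092] [[0.913, -0.408, -0.0], [-0.408, -0.913, 0.0], [-0.0, -0.0, -1.0]]
0.88 [([325.7, -257.6], 93.8, 52.3, 22.0, [296.0, 331.0])]
0.59 [([460.9, -279.4], 90.2, 49.9, -23.8, [255.0, 189.0])]
0.41 [([226.5, -370.1], 21.9, 5.6, 65.9, [453.0, 382.0])]
[([461.0, -111.2], 73.3, 37.4, -78.0, [67.0, 275.0]), ([476.2, -286.6], 54.9, 50.1, -23.9, [257.0, 166.0]), ([605.6, -160.7], 74.2, 14.9, -36.0, [10.0, 73.0]), ([593.7, -275.0], 39.5, 35.4, 82.8, [165.0, 23.0])]
```

View pics/w2.png

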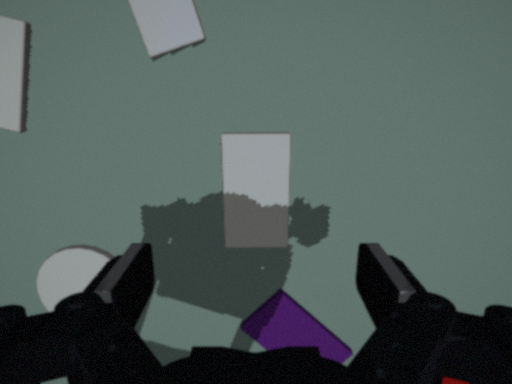

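The medium tile is centred at (255,189), in line with the jaws. Descending to grasp it.

Request:
send_rows([
  [[0,0,0.05],0,-1],
  [[0,0,0.09],0,-1],
  [[0,0,0.108],0,-1],
  [[0,0,0.1105],0,-1],
  [[0,0,0.1105],0,1],
  [[0,0,0.1105],0,1],
  [[0,0,0.1105],0,1],
  [[0,0,0.1105],0,1],
  [[0,0,0.1105],0,1],
  [[0,0,0.1105],0,1],
])

```text
time: 3.82
position: [0.4671, -0.2808, 0.0029]
eef_rot: [[0.913, -0.408, 0.002], [-0.408, -0.913, -0.002], [0.003, 0.001, -1.0]]
ft_force: [-0.3, 0.1, 7.6]
gripper_width: 0.549
```

Request:
send_rows([
  [[0,0,0],0,1],
  [[0,0,-0.005],0,1],
  [[0,0,-0.02],0,1],
  [[0,0,-0.05],0,1],
  [[0,0,-0.1],0,1],
  [[0,0,-0.1],0,1],
])

```text
time: 4.58
position: [0.4685, -0.282, 0.1051]
eef_rot: [[0.913, -0.408, 0.007], [-0.408, -0.913, -0.006], [0.009, 0.003, -1.0]]
ft_force: [-0.8, -0.3, -1.5]
gripper_width: 0.549
```

```bash
python3 - <<'E'
from h import *
st,s=wrist("w3.png"); print(st["position"],st["gripper_width"])
E
```

```text
[ 0.46845858 -0.28197825  0.10509385] 0.5491501966367871
```

View pics/w3.png

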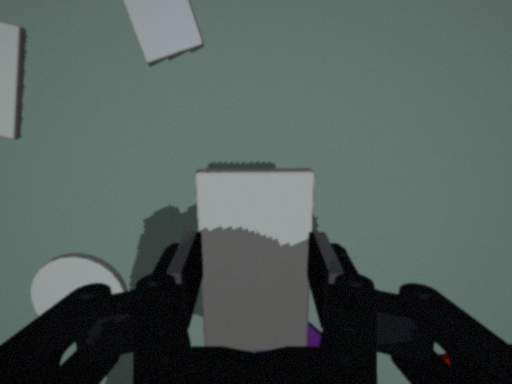

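```bash
cat > proj.py <<'E'
from h import *
from scipy.optimize import least_squares
st,s=wrist(); T=np.array(s["tool_from_camera"]); K=np.array(s["K"])
print(np.round(T,3).tolist(), K[0,0])
cT=np.linalg.inv(T)
def proj(p): q=(cT@np.c_[p,np.ones(len(p))].T)[:3].T; q=(K@q.T).T; return q[:,:2]/q[:,2:]
def pts(x0,z,tilt,L=.09,W=.05):
    # front end at centre x0+L/2 rotated about y; top surface
    a=np.array([[L/2,W/2],[L/2,-W/2],[-L/2,W/2],[-L/2,-W/2]])
    return np.c_[x0+a[:,0]*np.cos(tilt), a[:,1], z+a[:,0]*np.sin(tilt)]
for x0 in (-.005,):
  for z in (-.006,-.004):
    for t in (-.15,-.07,0,.07): print(x0,z,t,np.round(proj(pts(x0,z,t))).astype(int).tolist())
E
python3 proj.py; python3 - <<'E'
import cv2
im=cv2.imread('pics/w3.png'); cv2.imwrite('pics/w3c.png',cv2.resize(im[150:384,150:360],None,fx=2.5,fy=2.5))
E
```

```text
[[-0.001, -0.959, -0.282, 0.073], [1.0, -0.001, -0.001, 0.001], [0.001, -0.282, 0.959, -0.144], [0.0, 0.0, 0.0, 1.0]] 344.03575694743176
-0.005 -0.006 -0.15 [[317, 174], [189, 174], [303, 339], [204, 339]]
-0.005 -0.006 -0.07 [[315, 170], [191, 171], [304, 344], [203, 344]]
-0.005 -0.006 0 [[314, 168], [192, 168], [305, 349], [202, 349]]
-0.005 -0.006 0.07 [[313, 167], [194, 167], [306, 354], [201, 354]]
-0.005 -0.004 -0.15 [[316, 172], [190, 172], [303, 336], [204, 336]]
-0.005 -0.004 -0.07 [[314, 169], [192, 169], [304, 341], [203, 341]]
-0.005 -0.004 0 [[313, 167], [193, 167], [305, 346], [202, 346]]
-0.005 -0.004 0.07 [[312, 166], [194, 166], [305, 351], [202, 351]]
```

View pics/w3c.png

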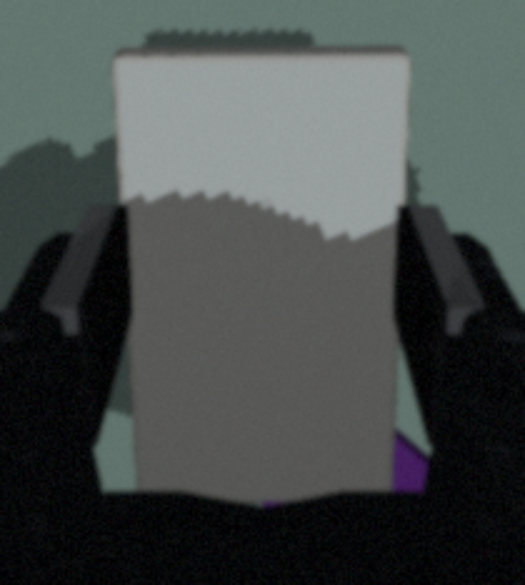

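Request:
send_rows([
  [[0,0,-0.045],0,1],
  [[-0.267,-0.356,-0.045],-0.75,1],
  [[-0.267,-0.356,-0.045],-0.75,1],
  [[-0.267,-0.356,-0.045],-0.75,1],
  [[-0.267,-0.356,-0.045],-0.75,1],
  [[-0.267,-0.356,-0.045],-0.75,1],
  [[-0.267,-0.356,-0.045],-0.75,1],
  [[-0.267,-0.356,-0.045],-0.75,1],
  [[-0.267,-0.356,-0.045],-0.75,1],
  [[-0.267,-0.356,-0.045],-0.75,1],
  [[-0.267,-0.356,-0.045],-0.75,1],
])

```text
time: 6.05
position: [0.3681, 0.1527, 0.1455]
eef_rot: [[0.947, 0.322, -0.001], [0.322, -0.947, -0.0], [-0.001, 0.0, -1.0]]
ft_force: [-0.1, 0.1, -1.0]
gripper_width: 0.547
```

```bash
python3 - <<'E'
from h import *
st,s=wrist("w4.png"); print(st["position"],np.round(st["eef_rot"],3).tolist(),st["gripper_width"])
for o in arm.outline_of("tile_large","wrist"): print(o["p"],o["box"],rect(o["pixels"],s,0.011))
for o in arm.outline_of("tray","wrist"): print(o["p"],rect(o["pixels"],s,0.012))
E
```

```text
[0.36814241 0.1527183  0.14547473] [[0.947, 0.322, -0.001], [0.322, -0.947, -0.0], [-0.001, 0.0, -1.0]] 0.5468774499946771
0.82 [211.5, 0.8, 83.7, 123.6] [([450.2, 180.1], 89.3, 61.2, 18.6, [253.0, 60.0])]
0.66 [([439.8, 176.4], 156.8, 110.7, -71.3, [253.0, 79.0])]
```

View pics/w4.png

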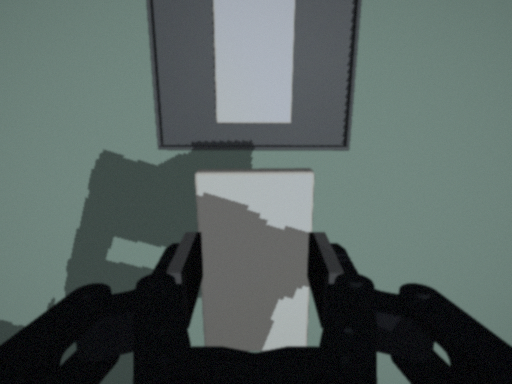

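```bash
python3 - <<'E'
from h import *
st,s=wrist()
P=px2w([[216.5,123],[291.5,123],[213.5,3],[295,3]],s,.011)[:,:2]; print(np.round(P,4))
h=(P[0]+P[1])/2; f=(P[2]+P[3])/2; d=f-h; print(h,np.degrees(np.arctan2(d[1],d[0])),np.linalg.norm(P[0]-P[1]),np.linalg.norm(P[2]-P[3]))
e=P[1]-P[0]; print(np.degrees(np.arctan2(-e[0],e[1])))
u=d/np.linalg.norm(d); print("center",h+u*.055)
R=px2w([[161,148],[349,148],[150,3],[358,3]],s,.012)[:,:2]; d=(R[2]+R[3]-R[0]-R[1]);print(R,np.degrees(np.arctan2(d[1],d[0])))
E
```

```text
[[0.3993 0.1939]
 [0.4185 0.137 ]
 [0.4815 0.2211]
 [0.5005 0.1648]]
[0.40892192 0.16542505] 18.515178908782644 0.06001497415568077 0.05943771231557015
-161.33141889761654
center [0.4610751  0.18289062]
[[0.36571452 0.2307347 ]
 [0.41469374 0.08579155]
 [0.46660675 0.2646432 ]
 [0.51496093 0.12143777]] 19.073806004248112
```

Request:
send_rows([
  [[0.06,0.0005,0],0,1],
  [[0.12,0.001,0],0,1],
  [[0.171,0.0015,0.03],0,1],
  [[0.171,0.0015,0.07],0,1],
  [[0.171,0.0015,0.1],0,1],
  [[0.171,0.0015,0.115],0,1],
  [[0.171,0.0015,0.115],0,1],
  [[0.171,0.0015,0.115],0,1],
])

```text
time: 7.25
position: [0.5309, 0.2078, 0.0319]
eef_rot: [[0.946, 0.323, 0.002], [0.323, -0.946, 0.0], [0.002, 0.0, -1.0]]
ft_force: [1.0, -0.0, -1.7]
gripper_width: 0.543
```

```bash
python3 - <<'E'
from h import *
st,s=wrist("w5.png"); print(st["position"],st["gripper_width"],st["ft_force"])
s=arm.snapshot("scene"); save("s5.png",cv2.resize(s["image"][90:220,250:400],None,fx=4,fy=4,interpolation=cv2.INTER_CUBIC))
E
```

```text
[0.53092028 0.20775256 0.03190038] 0.5429668200782467 [ 1.04962585 -0.01312607 -1.67266432]
```

View pics/w5.png

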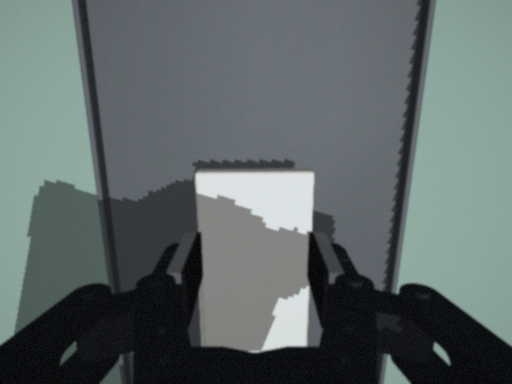

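View pics/s5.png

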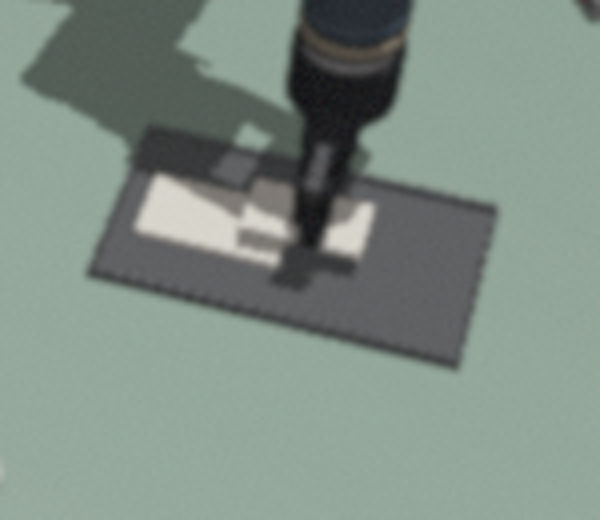

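Request:
send_rows([
  [[0,0.001,0.008],0,1],
  [[0,0.001,0.014],0,1],
  [[0,0.001,0.018],0,1],
  [[0,0.001,0.02],0,1],
  [[0,0.001,0.02],0,1],
])

```text
time: 7.98
position: [0.5305, 0.207, 0.0122]
eef_rot: [[0.946, 0.324, 0.001], [0.324, -0.946, 0.0], [0.001, 0.0, -1.0]]
ft_force: [-2.0, -0.4, 11.9]
gripper_width: 0.55
```

Request:
send_rows([
  [[0,0,0.001],0,1],
  [[0,0,0.002],0,1],
  [[0,0,0.003],0,1],
  [[0,0,0.003],0,1],
])

```text
time: 8.48
position: [0.5309, 0.2071, 0.011]
eef_rot: [[0.946, 0.324, 0.002], [0.324, -0.946, 0.0], [0.002, 0.0, -1.0]]
ft_force: [-2.9, -1.3, 22.8]
gripper_width: 0.548
```

```bash
python3 - <<'E'
from h import *
st,s=wrist("w6.png"); print(st["position"],st["gripper_width"],st["ft_force"])
E
```

```text
[0.53091527 0.2071241  0.01099038] 0.5483948278551826 [-2.90139774 -1.3347961  22.79308788]
```

View pics/w6.png

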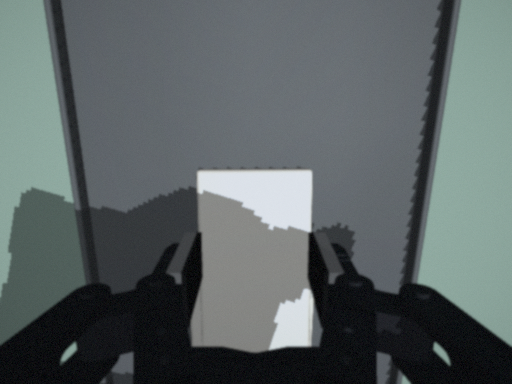

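Request:
send_rows([
  [[0,0,0],0,-0.1],
  [[0,0,0],0,-0.15],
  [[0,0,0],0,-0.2],
  [[0,0,0],0,-0.3],
  [[0,0,0],0,-0.4],
  [[0,0,0],0,-0.4],
  [[0,0,0],0,-0.4],
])

```text
time: 9.4
position: [0.5302, 0.2069, 0.0076]
eef_rot: [[0.946, 0.324, -0.0], [0.324, -0.946, -0.0], [-0.0, -0.0, -1.0]]
ft_force: [0.1, -0.2, 0.6]
gripper_width: 0.7
```

```bash
python3 - <<'E'
from h import *
st,s=wrist("w7.png"); print(st["position"],st["gripper_width"],st["ft_force"])
E
```

```text
[0.53016478 0.20685059 0.00758777] 0.7003380689190407 [ 0.08567731 -0.16210405  0.61092946]
```

View pics/w7.png

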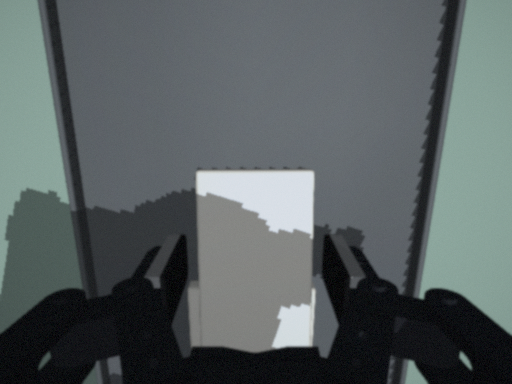

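Request:
send_rows([
  [[0,0,-0.02],0,-0.4],
  [[0,0,-0.06],0,-1],
  [[0,0,-0.12],0,-1],
  [[-0.05,0,-0.18],0,-1],
  [[-0.09,0,-0.21],0,-1],
  [[-0.09,0,-0.21],0,-1],
  [[-0.09,0,-0.21],0,-1],
])

```text
time: 10.32
position: [0.4457, 0.1778, 0.2181]
eef_rot: [[0.946, 0.324, 0.002], [0.324, -0.946, 0.0], [0.002, 0.0, -1.0]]
ft_force: [0.3, 0.5, 0.7]
gripper_width: 0.999
```

```bash
python3 - <<'E'
from h import *
st,s=wrist("w8.png"); print(st["position"],np.round(st["eef_rot"],3).tolist())
for t in ("tile_medium","tile_large"):
  for o in arm.outline_of(t,"wrist"): print(t,o["p"],o["box"],rect(o["pixels"],s,0.015))
s=arm.snapshot("scene"); save("s8.png",cv2.resize(s["image"][90:220,250:400],None,fx=4,fy=4,interpolation=cv2.INTER_CUBIC))
E
```

```text
[0.4457387  0.17781691 0.21807027] [[0.946, 0.324, 0.002], [0.324, -0.946, 0.0], [0.002, 0.0, -1.0]]
tile_medium 0.89 [230.7, 24.2, 49.8, 97.4] [([523.8, 202.8], 88.7, 50.9, 18.6, [254.0, 72.0])]
tile_large 0.89 [224.7, 88.2, 59.1, 104.3] [([461.0, 183.6], 107.7, 59.8, 18.5, [247.0, 145.0])]
```

View pics/w8.png

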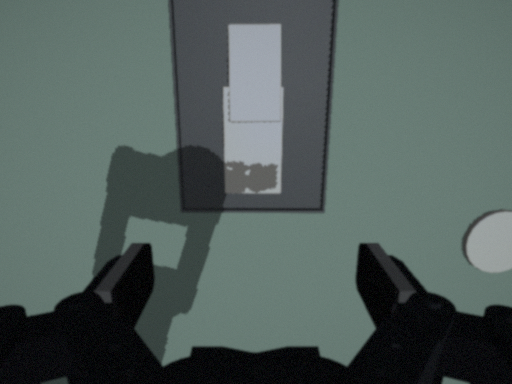

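View pics/s8.png

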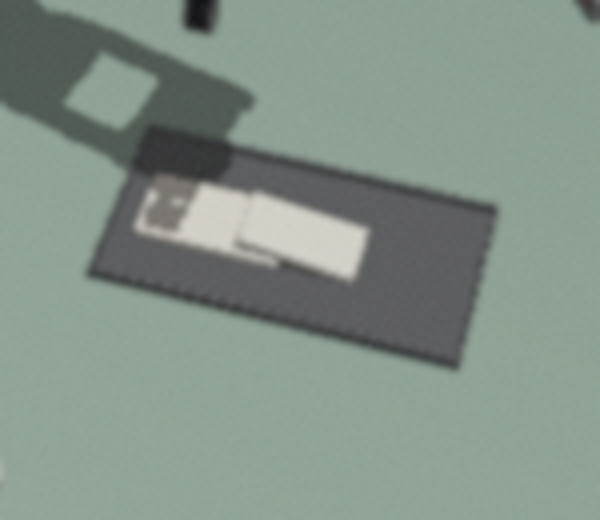

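```bash
python3 - <<'E'
from h import *
s=arm.snapshot("scene")
for o in arm.outline_of("tile_small","scene"): print(o["p"],rect(o["pixels"],s,.008))
m=white(s); k=np.zeros_like(m);k[268:306,225:270]=1
hsv=cv2.cvtColor(s["image"],cv2.COLOR_RGB2HSV)
print(rect((hsv[...,2]>190)&k&(hsv[...,1]<45),s,.008),px2w([[248,288]],s,.008))
E
```

```text
0.7 [([606.5, -275.4], 72.1, 43.4, -8.5, [248.0, 287.0])]
0.61 [([714.6, -259.3], 71.0, 39.8, -55.4, [289.0, 309.0])]
0.58 [([595.6, -406.3], 69.0, 41.0, 30.2, [208.0, 327.0])]
[([605.3, -275.9], 65.9, 37.2, -6.1, [247.0, 287.0])] [[ 0.60853986 -0.27677938  0.008     ]]
```

Request:
send_rows([
  [[0.01,0.484,0],0.46,-1],
  [[0.01,0.484,0],0.46,-1],
  [[0.01,0.484,0],0.46,-1],
  [[0.01,0.484,0],0.46,-1],
  [[0.01,0.484,0],0.46,-1],
  [[0.01,0.484,0],0.46,-1],
  [[0.01,0.484,0.03],0.46,-1],
  [[0.01,0.484,0.06],0.46,-1],
  [[0.01,0.484,0.098],0.46,-1],
  [[0.01,0.484,0.098],0.46,-1],
  [[0.01,0.484,0.098],0.46,-1],
])

```text
time: 12.0
position: [0.6119, -0.2767, 0.1204]
eef_rot: [[0.992, -0.129, 0.001], [-0.129, -0.992, -0.0], [0.001, 0.0, -1.0]]
ft_force: [-0.4, -0.0, 0.3]
gripper_width: 1.001
```

```bash
python3 - <<'E'
from h import *
st,s=wrist("w9.png"); print(st["position"],np.round(st["eef_rot"],3).tolist())
for o in arm.outline_of("tile_small","wrist"): print(o["p"],rect(o["pixels"],s,0.008))
E
```

```text
[ 0.61192404 -0.27667472  0.12038877] [[0.992, -0.129, 0.001], [-0.129, -0.992, -0.0], [0.001, 0.0, -1.0]]
0.92 [([610.3, -276.4], 70.6, 39.7, -6.3, [254.0, 183.0])]
0.64 [([719.4, -258.5], 70.5, 40.8, -55.5, [206.0, 38.0])]
0.57 [([599.2, -405.0], 72.5, 41.3, 29.9, [421.0, 176.0])]
```

View pics/w9.png

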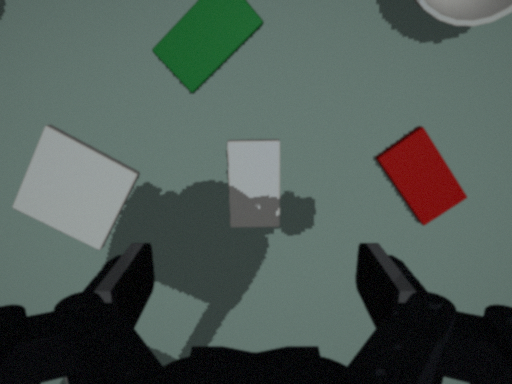

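The small white tile is at (254,183), well aligned. Green (208,45) and red (421,176) are left alone. Descending to grasp.

Request:
send_rows([
  [[0.0045,0,0.05],-0.015,-1],
  [[0.0045,0,0.095],-0.015,-1],
  [[0.0045,0,0.113],-0.015,-1],
  [[0.0045,0,0.117],-0.015,-1],
  [[0.0045,0,0.117],-0.015,1],
  [[0.0045,0,0.117],-0.015,1],
  [[0.0045,0,0.117],-0.015,1],
  [[0.0045,0,0.117],-0.015,1],
  [[0.0045,0,0.117],-0.015,1],
  [[0.0045,0,0.117],-0.015,1],
  [[0.0045,0,0.117],-0.015,1],
])

```text
time: 13.48
position: [0.6169, -0.2782, 0.005]
eef_rot: [[0.993, -0.115, 0.003], [-0.115, -0.993, -0.002], [0.003, 0.001, -1.0]]
ft_force: [-0.3, 1.0, 5.4]
gripper_width: 0.424
```

Request:
send_rows([
  [[0,0,-0.005],0,1],
  [[0,0,-0.02],0,1],
  [[0,0,-0.05],0,1],
  [[0,0,-0.1],0,1],
  [[0,0,-0.14],0,1],
  [[0,0,-0.14],0,1],
])

```text
time: 14.22
position: [0.6184, -0.2791, 0.1482]
eef_rot: [[0.993, -0.115, 0.008], [-0.115, -0.993, -0.006], [0.009, 0.005, -1.0]]
ft_force: [-0.2, -0.4, -0.7]
gripper_width: 0.423
```

```bash
python3 - <<'E'
from h import *
st,s=wrist("w10.png"); print(st["position"],np.round(st["eef_rot"],3).tolist(),st["gripper_width"])
E
sed -i 's/^for x0.*//;/^  for z/,$d' proj.py; cat >> proj.py <<'E'
for z in (-.006,-.004):
    for t in (-.07,0,.07): print(z,t,np.round(proj(pts(-.006,z,t,.07,.04))).astype(int).tolist())
E
python3 proj.py
```

```text
[ 0.61837628 -0.27910732  0.14817801] [[0.993, -0.115, 0.008], [-0.115, -0.993, -0.006], [0.009, 0.005, -1.0]] 0.4228278835079922
[[-0.001, -0.959, -0.282, 0.073], [1.0, -0.001, -0.001, 0.001], [0.001, -0.282, 0.959, -0.144], [0.0, 0.0, 0.0, 1.0]] 344.03575694743176
-0.006 -0.07 [[301, 195], [204, 195], [294, 330], [211, 330]]
-0.006 0 [[300, 193], [204, 193], [295, 333], [211, 333]]
-0.006 0.07 [[299, 192], [205, 192], [295, 337], [210, 337]]
-0.004 -0.07 [[300, 194], [204, 194], [294, 327], [212, 327]]
-0.004 0 [[299, 192], [205, 192], [294, 330], [211, 330]]
-0.004 0.07 [[299, 190], [206, 190], [295, 334], [211, 334]]
```

View pics/w10.png

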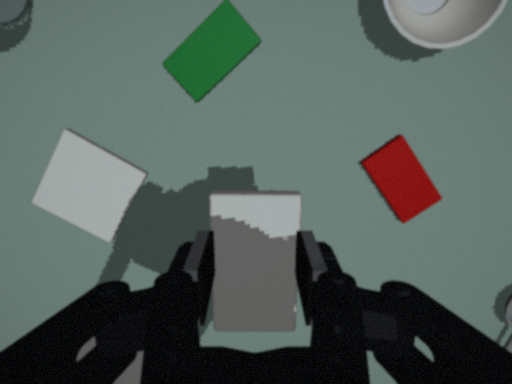

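Request:
send_rows([
  [[-0.092,-0.497,0],-0.442,1],
  [[-0.092,-0.497,0],-0.442,1],
  [[-0.092,-0.497,0],-0.442,1],
  [[-0.092,-0.497,0],-0.442,1],
  [[-0.092,-0.497,0],-0.442,1],
  [[-0.092,-0.497,0],-0.442,1],
  [[-0.092,-0.497,0],-0.442,1],
  [[-0.092,-0.497,0],-0.442,1],
  [[-0.092,-0.497,0],-0.442,1],
  [[-0.092,-0.497,0.05],-0.442,1],
  [[-0.092,-0.497,0.1],-0.442,1],
  [[-0.092,-0.497,0.108],-0.442,1],
])

```text
time: 15.82
position: [0.5775, 0.2249, 0.0302]
eef_rot: [[0.947, 0.32, -0.011], [0.32, -0.947, -0.002], [-0.011, -0.001, -1.0]]
ft_force: [-0.1, -0.3, -0.2]
gripper_width: 0.427
```

```bash
python3 - <<'E'
from h import *
st,s=wrist("w11.png"); print(st["position"],np.round(st["eef_rot"],3).tolist(),st["gripper_width"])
s=arm.snapshot("scene"); save("s11.png",cv2.resize(s["image"][90:220,250:400],None,fx=4,fy=4,interpolation=cv2.INTER_CUBIC))
E
```

```text
[0.57752645 0.22487163 0.03018576] [[0.947, 0.32, -0.011], [0.32, -0.947, -0.002], [-0.011, -0.001, -1.0]] 0.42705629611643475
```

View pics/w11.png

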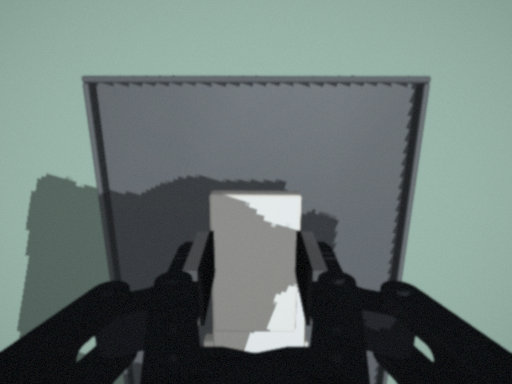

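View pics/s11.png

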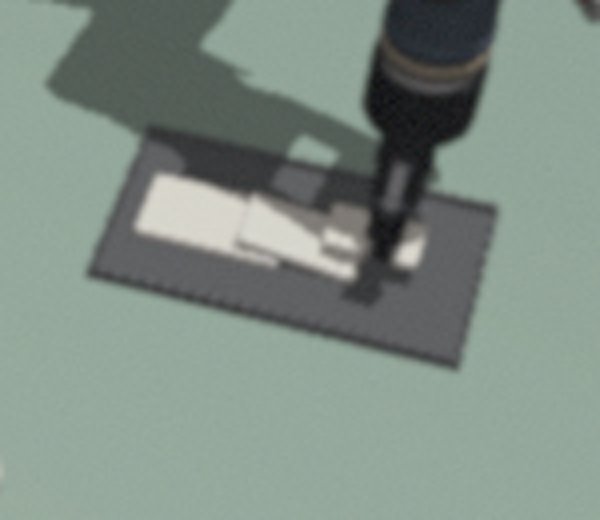

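Request:
send_rows([
  [[0,0,0],0,1],
  [[0,0,0],0,1],
])

```text
time: 16.18
position: [0.5831, 0.2269, 0.0369]
eef_rot: [[0.947, 0.321, 0.004], [0.321, -0.947, 0.001], [0.004, 0.001, -1.0]]
ft_force: [0.0, 0.5, 0.7]
gripper_width: 0.425
```

Request:
send_rows([
  [[0.0005,0.002,0.008],0,1],
  [[0.0005,0.002,0.014],0,1],
  [[0.0005,0.002,0.018],0,1],
  [[0.0005,0.002,0.02],0,1],
  [[0.0005,0.002,0.021],0,1],
  [[0.0005,0.002,0.021],0,1],
])

```text
time: 16.92
position: [0.5831, 0.2251, 0.0144]
eef_rot: [[0.947, 0.321, 0.001], [0.321, -0.947, 0.0], [0.001, 0.0, -1.0]]
ft_force: [-0.1, -0.2, 5.0]
gripper_width: 0.425
```

Request:
send_rows([
  [[0,0,0.001],0,1],
  [[0,0,0.002],0,1],
  [[0,0,0.002],0,1],
])

```text
time: 17.3
position: [0.5831, 0.2252, 0.0134]
eef_rot: [[0.947, 0.321, 0.001], [0.321, -0.947, 0.0], [0.001, 0.0, -1.0]]
ft_force: [-1.7, -0.4, 10.1]
gripper_width: 0.423
```

```bash
python3 - <<'E'
from h import *
st,s=wrist("w12.png"); print(st["position"],st["gripper_width"],st["ft_force"])
s=arm.snapshot("side"); save("d12.png",cv2.resize(s["image"][80:200,170:320],None,fx=4,fy=4,interpolation=cv2.INTER_CUBIC))
E
```

```text
[0.58313107 0.22516449 0.01339606] 0.4226254145574548 [-1.71459968 -0.43641712 10.05576429]
```

View pics/w12.png

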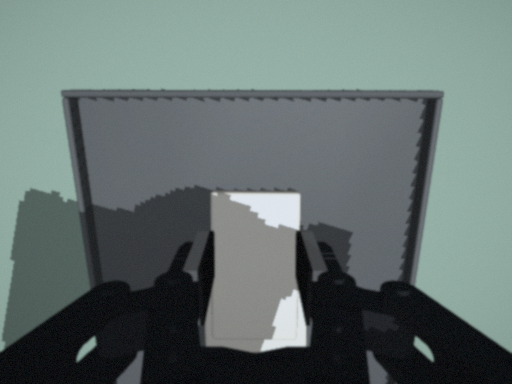

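Request:
send_rows([
  [[0,0,0.001],0,1],
  [[0,0,0.002],0,1],
  [[0,0,0.003],0,1],
  [[0,0,0.003],0,1],
])

```text
time: 17.9
position: [0.5834, 0.2252, 0.0126]
eef_rot: [[0.947, 0.321, 0.002], [0.321, -0.947, 0.0], [0.002, 0.001, -1.0]]
ft_force: [-3.8, -1.5, 23.2]
gripper_width: 0.429
```

Request:
send_rows([
  [[0,0,-0.001],0,0.15],
  [[0,0,-0.001],0,0.1],
  [[0,0,-0.001],0,0.05],
  [[0,0,-0.001],0,0.0],
  [[0,0,-0.001],0,-0.15],
  [[0,0,-0.001],0,-0.15],
  [[0,0,-0.001],0,-0.15],
])

```text
time: 18.77
position: [0.5825, 0.225, 0.0096]
eef_rot: [[0.947, 0.321, -0.0], [0.321, -0.947, -0.0], [-0.0, -0.0, -1.0]]
ft_force: [0.3, 0.1, 0.2]
gripper_width: 0.573
```

```bash
python3 - <<'E'
from h import *
st,s=wrist("w13.png"); print(st["position"],st["gripper_width"],st["ft_force"])
E
```

```text
[0.58254134 0.22498709 0.00957422] 0.5732956705648617 [0.26528183 0.14488998 0.1735084 ]
```

View pics/w13.png

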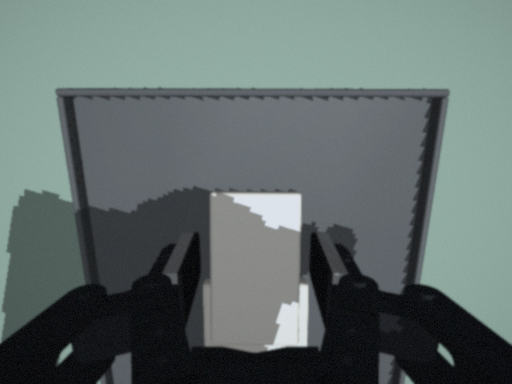

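Released cleanly. The small tile is free between the pads, centred at about (255,268). Retreating and checking.

Request:
send_rows([
  [[0,0,-0.02],0,-0.15],
  [[0,0,-0.06],0,-0.3],
  [[0,0,-0.12],0,-1],
  [[-0.05,0,-0.18],0,-1],
  [[-0.1,0,-0.22],0,-1],
  [[-0.13,0,-0.22],0,-1],
  [[-0.13,0,-0.22],0,-1],
  [[-0.13,0,-0.22],0,-1],
])

```text
time: 19.82
position: [0.4606, 0.1835, 0.231]
eef_rot: [[0.947, 0.321, 0.003], [0.321, -0.947, 0.001], [0.003, 0.001, -1.0]]
ft_force: [0.6, 0.2, -0.2]
gripper_width: 0.999
```

```bash
python3 - <<'E'
from h import *
st,s=wrist("w14.png"); print(st["position"],st["time"])
C={}
for t,z in (("tile_small",.012),("tile_medium",.015),("tile_large",.011)):
  for o in arm.outline_of(t,"wrist"): print(t,o["p"],o["box"],rect(o["pixels"],s,z))
s=arm.snapshot("scene"); save("s14.png",cv2.resize(s["image"][90:220,250:400],None,fx=4,fy=4,interpolation=cv2.INTER_CUBIC))
s=arm.snapshot("side"); save("d14.png",cv2.resize(s["image"][80:200,170:320],None,fx=4,fy=4,interpolation=cv2.INTER_CUBIC))
E
python3 - <<'E'
import cv2
im=cv2.imread('pics/w14.png'); cv2.imwrite('pics/w14c.png',cv2.resize(im[0:230,140:360],None,fx=2.6,fy=2.6,interpolation=2))
E
```

```text
[0.46057583 0.18348739 0.23099161] 19.825
tile_small 0.64 [234.9, 1.0, 41.4, 70.3] [([572.8, 220.1], 64.3, 40.0, 17.8, [255.0, 34.0])]
tile_medium 0.96 [230.3, 45.8, 48.7, 90.0] [([523.0, 203.5], 89.5, 50.1, 19.8, [255.0, 88.0])]
tile_large 0.95 [226.2, 101.7, 58.1, 100.6] [([460.2, 183.7], 107.8, 59.8, 18.5, [248.0, 159.0])]
```

View pics/w14c.png

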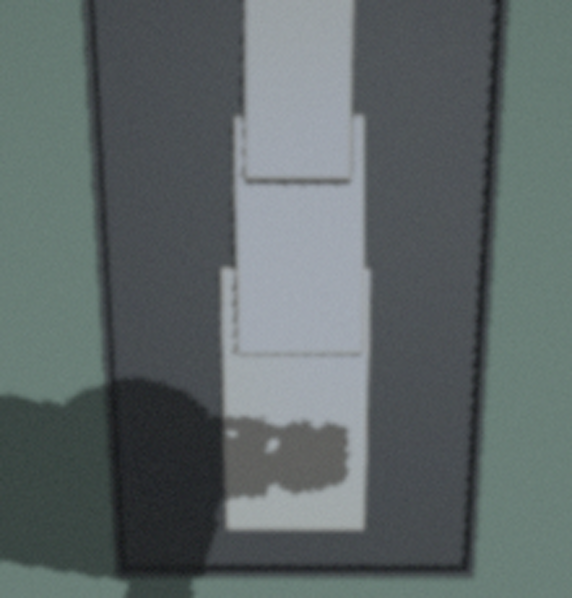

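View pics/s14.png

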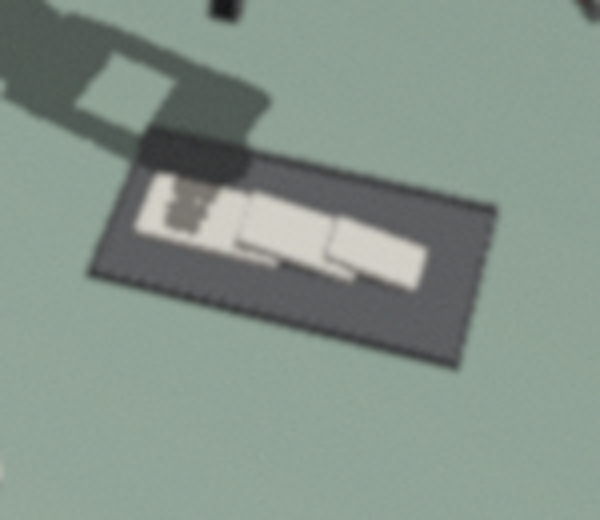

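View pics/d14.png

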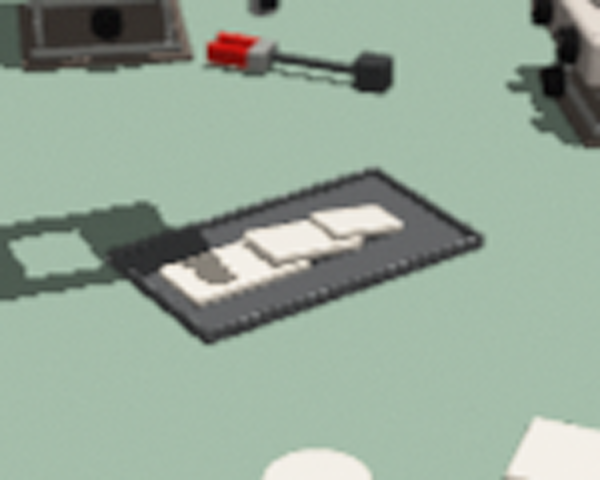

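```bash
python3 -c "
from station import arm
print(arm.finish_job(), arm.read_state()['time'])"
```

```text
the job is handed in; nothing more can be done
the job is handed in; nothing more can be done
```

I laid the medium tile over the large one, then the small tile over the medium one, each pressed down gently and released. I handed the job in at about 20 s, and no verdict was given.

| Last check (wrist camera) | Measured | Allowed |
|---|---|---|
| Medium to large, centre distance | about 66 mm (34 mm overlap) | 56–85 mm (overlap 15–44 mm) |
| Small to medium, centre distance | about 55 mm (25 mm overlap) | 45–70 mm (overlap 10–35 mm) |
| Offset from the large tile's centre line | within about 2 mm | 15 mm |
| Angle to the tray's direction | within about 1.5° | 12° |
| Shift of the large tile from where I first measured it | about 1 mm | 15 mm |

- **Lean of the tiles:** I judged this by eye in the scene and side pictures, which show both tiles tilted like shingles. I did not measure the tilt angle or the contact forces.
- **Small tile:** its far end was just outside the last wrist picture, so I worked out its centre from its visible edge and known length.
- **Disagreement:** the scene camera placed tiles about 6 mm away from where the wrist camera did. I used the wrist values throughout.

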